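# Press a bush home on the bench lever press and hold it

## Task

A brass bush has been started in the blue pump housing under the ram of the bench lever press and has to be pressed in and kept under pressure while its adhesive grabs. Flip the yellow safety catch right back off the tail of the lever, then pull the lever down by its black grip until the bush is fully home in the housing. Finish while still holding the lever down by its grip, so that the ram keeps pressing on the seated bush; leave the catch back and do not disturb the weights, the steel pan or the spare housing.

Things in the scene. Friction and masses are not known exactly. Their poses are not given: they have to be found in the camera images.
- press: Bench lever press bolted to the bench: dark base 240 x 140 x 18 mm, aluminium column (80 x 40 mm, 165 mm high), grey lever on top, ram and blue housing below it. Origin: centre of the base's underside, on the bench; z up. Mid plane y = 0. Its -x points to the lever's grip (which lies roughly to the robot's right, world -y), its +x to the lever's tail and yellow catch.
- lever_pivot (a point): The lever's hinge, fixed on the press at (50, 0, 205) mm in the press frame; the hinge axis is the press's y axis.
- lever_grip (a point): Centre of the black rubber grip, 250 mm from lever_pivot, moving with the lever: a round bar 26 mm thick, 110 mm long, in line with the lever, free above and on both sides. Parked it slopes up 0.22 rad to its free end (centre about 260 mm high); with the bush home it slopes down about 0.12 rad (about 176 mm). The lever bar is 12 mm wide, 24 mm high.
- lever: The lever with its grip as one solid; origin at lever_pivot.
- lever_angle (a joint): Lever angle, rad: 0 = parked up, grows as the grip is pulled down, stop at 0.40. A spring pushes it back up: 5 N at the grip when parked, 9 N when down. The ram sinks 90 mm per rad, meets the bush at about 0.22 to 0.26 (about 7 N more at the grip) and has it home at about 0.34, where the lever goes hard. With the catch on it is blocked at 0.03 to 0.08.
- catch_tab (a point): Middle of the top edge of the yellow catch's thumb tab: a plate 34 mm wide, 6 mm thick, standing 40 mm free above the catch's cross bar. Catch on: tab upright, its top at (95, 0, 260) mm in the press frame; the lever in front of it is below 230 mm within 95 mm of the tab. Flip it by pushing the tab towards the press's +x, away from the grip (under 2 N).
- catch_hinge (a point): Hinge of the catch, fixed at (95, 0, 155) mm in the press frame, axis along the press's y. The catch is a yellow stirrup, hinged on both sides of the column, whose cross bar lies over the lever's tail (30 mm wide dark pad) and keeps the tail from rising.
- catch_angle (a joint): Catch angle, rad: about 0 = on, over the lever's tail; grows as it is flipped back towards the press's +x; 1.9 = right back against its stop. Slight friction: it stands when upright, and falls back by its own weight once it leans more than about 0.4.
- bush_depth (a joint): How far the bush has been pressed in, m: it starts between 0 and 0.003 and is fully home (flange on the housing) at 0.010. Stays where it is pushed; press fit with about 20 N of friction.
- bush: Brass bush, flange 23 mm across and 3 mm thick, at (-40, 0) mm in the press frame; origin 10 mm under the flange's underside, at 64 mm above the bench (the housing's top face) when bush_depth is 0, 54 mm when home.
- ram: Steel ram rod with a brass pad, 22 mm across, at its foot, straight above the bush; the pad's pressing face lies 97 mm above this origin (so 97 mm above the bench with the lever up). Moves up and down with the lever.
- weight_big: Polished steel calibration weight with a knob, 38 mm across, 60 mm high, 500 g, standing loose; origin under its centre. Leave alone.
- weight_small: Smaller steel weight, 28 mm across, 45 mm high, 200 g, loose; origin under its centre. Leave alone.
- pan: Steel pan (bowl), 170 mm across, 50 mm high, loose; origin under its centre. Leave alone.
- spare: Spare blue pump housing without bush, 50 mm across, 36 mm high, loose, standing beside the press on the robot's side; origin under its centre. Leave alone.

How it is judged:
By the outcome, as a careful person would: the job done as asked, in the order asked, and still so for the second after the job is handed in, while the arm keeps its last pose, push and grip.
It also fails if it takes over 53 s, if anything falls off the work surface, if the arm or the gripper's body presses on something with over 40 N, if the wrist force passes 120 N, or if a joint passes its speed limit or range.

## Robot

A 7-joint arm with a two-finger parallel gripper is mounted at the origin on the work surface. World frame = base frame: x ahead of the robot, y to its left, z up, the work surface at z = 0. Lengths are in m, angles in rad, forces in N, time in s.
With the tool pointing down it reaches from about 0.425 to 0.825 m from the base axis. Payload 3.6 kg.
Tool frame: the origin (TCP) lies between the finger pads, 19 mm behind the fingertips; this is the grasp point; z points along the fingers, y is the line along which they close (so a half turn about z gives the same grasp; the last joint's range is limited). The gripper opens to 85 mm and grips with 20 to 120 N. Pads are 22 mm wide; open, the fingers measure 114 mm over their backs; the gripper's body (76 mm by 85 mm) begins 54 mm behind the grasp point. The pads swing forward as they close: fully open they stand 13 mm farther back than shut.
Start: joints at [-1.292, 0.615, -0.013, 1.423, 0.008, 1.103, -0.04], TCP at [0.195, 0.62, 0.25] pointing down, gripper open.
Joint ranges: [-3.12, 3.12], [-0.3, 2.06], [-1.34, 1.32], [0.26, 2.42], [-1.36, 4.5], [0.01, 1.98], [-2.84, 2.84]. Speed limits (rad/s): [2.79, 2.79, 3.14, 3.14, 3.14, 3.14, 3.14].

## Interface

Orientations are given as a unit quaternion [x, y, z, w].
In Python, from rig import bot gives the robot as it stands. The module is installed in compiled form; this text tells all that it offers.
- The arm moves only by the tool play_rows, never from a script. Its arguments are lists of equal length, an entry for each row: "linear": the shift along the world's x, y, z in mm, a list of three; "turn": the turn about the world's z in rad. A call has 1 to 10 rows; each row is the pose to reach, as a shift and turn from the pose commanded when the call began; what a row does not reach only later rows make up. A row lasts 1/8 s, in which the tool goes at most 62.5 mm and 10.7 degrees, less where a joint would pass 70% of its speed; a pose out of reach is approached as far as the arm can. A call with a gripper value outside its range is refused whole. "jaw" is the closure, from -1 (fully open) to 1 (shut), set as the call begins (left out, the last holds). The fingers move at their own pace and stop on an object; "squeeze" is the grip in N (left out, the last holds). Time passes only in rows, so rows that repeat a pose let the fingers close. It gives the time, the measured TCP pose, the force, the opening and the grip force at its end, in the units of the state.
- bot.get_obs(): the state, without advancing time (a new reading comes with each control period).
- bot.get_image(name): name is "scene" or "top" or "wrist"; returns a dict with "frame" (420x560x3 uint8, red, green, blue), "mtx" (3x3 intrinsics, pixels), "camera_from_world" (4x4, takes a point from world to camera coordinates); the wrist camera has in their place "hand_eye" (4x4, takes a point from camera to tool coordinates, whose origin is the TCP and whose axes are the flange's). Camera axes: x right, y up, looking along -z (the intrinsics and any distortion apply to the point x, -y, -z); pixel columns grow to the right and rows downward; lengths in m; the calibration is good to about 2 mm. A picture is of the moment at which its call begins: read the wrist's pose just before it. There is no depth.
- bot.finish_job(): hands the job in; it is judged then, once.
The state is a dict: "time": time; "joint_positions": joint angles; "dq": joint speeds; "tau": joint torques, N m; "eef_pos": TCP position; "eef_rot": TCP orientation; "force": force on the tool from outside, world axes, zero at the start; "torque": the same for the moment, N m; "width": opening from 0.0 (shut) to 1.0 (fully open); "grasp_force": force on a finger pad.
Only numpy, scipy, OpenCV 4.12 (cv2) and the standard library are available. Lean on these libraries where they do the work, as an engineer would, in place of code of your own. Each camera call takes 0.05 s, during which the arm holds its last target. There are 200 camera calls.

## Working session

There is one attempt and no reset: what is moved stays moved. The work goes in short steps, Python scripts to look and compute and a tool call to move; the robot and the scene stay as the last step left them, time stands still between calls to the robot, and variables do not carry over. Pictures are saved under pics/ and viewed, at most 10 in all, crops included, and the job is handed in when it is done.

Besides the shell and the picture viewer there is one more tool, called in YAML: its name, and indented under it one key for each argument. play_rows: Moves the arm, as the interface text tells. Its arguments: {"type":"object","properties":{"linear":{"type":"array","items":{"type":"array","items":{"type":"number"}}},"turn":{"type":"array","items":{"type":"number"}},"jaw":{"type":"number"},"squeeze":{"type":"number"}},"required":["linear","turn"]}

```bash
mkdir -p pics
cat > h.py <<'E'
import numpy as np, cv2
from rig import bot
def ray(im,px):
    K=im["mtx"];T=im["camera_from_world"]
    d=np.linalg.inv(K)@np.array([px[0],px[1],1.]);d=np.array([d[0],-d[1],-d[2]])
    R=T[:3,:3];return -R.T@T[:3,3],R.T@d
def onz(im,px,z):
    o,d=ray(im,px);return o+d*(z-o[2])/d[2]
def tri(a,pa,b,pb):
    o1,d1=ray(a,pa);o2,d2=ray(b,pb)
    s=np.linalg.lstsq(np.c_[d1,-d2],o2-o1,rcond=None)[0]
    p,q=o1+s[0]*d1,o2+s[1]*d2;return (p+q)/2,np.linalg.norm(p-q)
def proj(im,p):
    T=im["camera_from_world"];c=T[:3,:3]@np.array(p)+T[:3,3];u=im["mtx"]@np.array([c[0],-c[1],-c[2]]);return u[:2]/u[2]
E
python3 - <<'E'
from h import *
o=bot.get_obs();print({k:np.round(v,3) for k,v in o.items()})
a=bot.get_image("scene");b=bot.get_image("top")
print(a.keys())
for n,i in(("s",a),("t",b)):
    cv2.imwrite(f"pics/{n}0.png",i["frame"][:,:,::-1]);print(i["mtx"],i["camera_from_world"])
E
```

```text
{'time': np.float64(0.0), 'joint_positions': array([-1.293,  0.616, -0.013,  1.425,  0.008,  1.103, -0.04 ]), 'dq': array([ 0.   , -0.001,  0.002,  0.   , -0.001, -0.001,  0.001]), 'tau': array([ 0.0000e+00, -4.6923e+01,  2.5900e-01, -1.7103e+01,  1.0000e-02,
        1.0000e-02, -0.0000e+00]), 'eef_pos': array([0.195, 0.619, 0.249]), 'eef_rot': array([ 0.152,  0.988, -0.001, -0.   ]), 'force': array([ 0.45 ,  0.367, -0.326]), 'torque': array([-0.016,  0.001,  0.008]), 'grasp_force': np.float64(0.0), 'width': np.float64(0.998)}
dict_keys(['frame', 'mtx', 'camera_from_world'])
[[387.8941847    0.         274.02207925]
 [  0.         387.8941847  208.40106512]
 [  0.           0.           1.        ]] [[-0.81805849  0.57511547  0.00474383  0.4921042 ]
 [-0.42800435 -0.61427219  0.66293435  0.15543986]
 [ 0.38417781  0.5402887   0.7486625  -1.06155767]
 [ 0.          0.          0.          1.        ]]
[[452.45590936   0.         285.08920511]
 [  0.         452.45590936 206.58707388]
 [  0.           0.           1.        ]] [[-0.01926981 -0.99980363  0.00462357  0.03073392]
 [ 0.99429913 -0.01867825  0.10497795 -0.64213007]
 [-0.10487097  0.00662012  0.9944638  -0.900658  ]
 [ 0.          0.          0.          1.        ]]
```

View pics/s0.png

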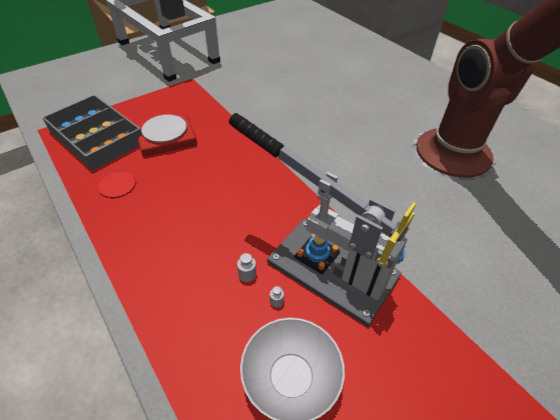

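View pics/t0.png

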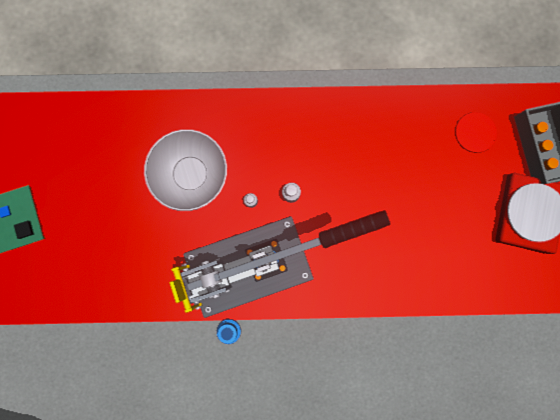

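The scene view shows the grip from (232,118) to (281,150) and the yellow catch near (400,230). In the top view the grip runs from (322,240) to (388,217), the catch is near (180,288), and the spare housing is at (228,332).

Run:
```python
from h import *
a=bot.get_image("scene");b=bot.get_image("top")
for n,i,box in(("s",a,(225,105,290,160)),("t",b,(315,205,395,250))):
    f=i["frame"];hsv=cv2.cvtColor(f,cv2.COLOR_RGB2HSV)
    y=cv2.inRange(hsv,(22,120,80),(35,255,255))
    c=max(cv2.findContours(y,0,2)[0],key=cv2.contourArea);print(n,"yellow",cv2.boundingRect(c),cv2.minAreaRect(c))
    g=np.zeros_like(y);x0,y0,x1,y1=box;g[y0:y1,x0:x1]=(f.max(2)<(75))[y0:y1,x0:x1]*255
    c=max(cv2.findContours(g,0,2)[0],key=cv2.contourArea);print("grip",cv2.minAreaRect(c),cv2.boxPoints(cv2.minAreaRect(c)).round())
s=cv2.resize(a["frame"][170:330,250:430,::-1],None,fx=4.4,fy=3.7*1.0,interpolation=2)
t=cv2.resize(b["frame"][200:350,160:400,::-1],None,fx=3.3,fy=3.3,interpolation=2)
cv2.imwrite("pics/s1.png",cv2.resize(a["frame"][190:325,265:445,::-1],None,fx=4.4,fy=4.4,interpolation=2));cv2.imwrite("pics/t1.png",t)
```

```text
s yellow (377, 203, 39, 64) ((397.17657470703125, 233.49713134765625), (10.777457237243652, 70.62300109863281), 28.810789108276367)
grip ((260.39453125, 137.1460418701172), (71.97030639648438, 14.6372652053833), 35.83765411376953) [[227. 122.]
 [236. 110.]
 [294. 152.]
 [285. 164.]]
t yellow (170, 267, 32, 45) ((182.0687713623047, 288.9397277832031), (45.71479034423828, 22.229446411132812), 64.72228240966797)
grip ((353.1698303222656, 228.68438720703125), (15.469934463500977, 70.76029968261719), 70.27772521972656) [[317. 233.]
 [384. 209.]
 [389. 224.]
 [322. 248.]]
```

View pics/s1.png

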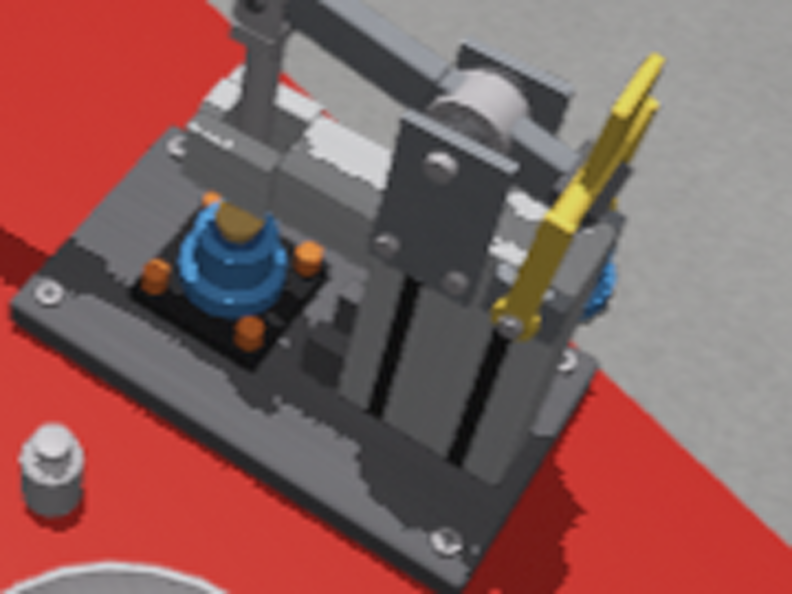

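View pics/t1.png

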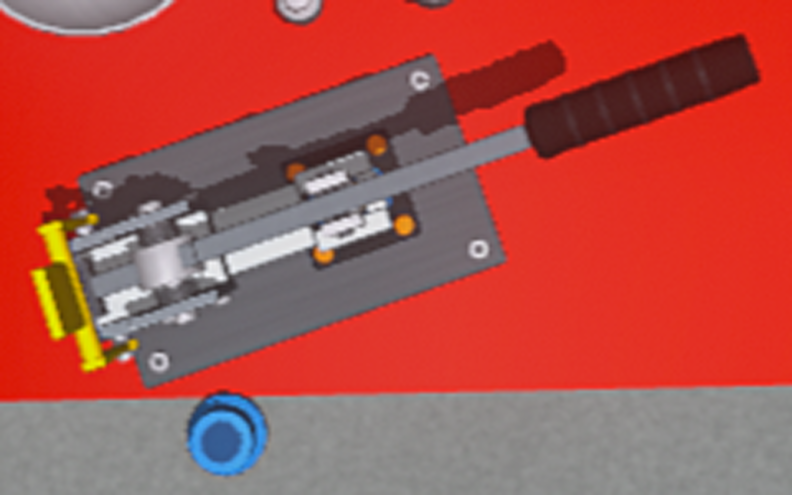

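The crops show the four base screws, the upright tab with its top near scene pixel (413,203), and the tab's top strip in the top view at about (173,291).

```bash
cat >> h.py <<'E'
def press(a,b):
    t=lambda u,v:(160+u/3.3,200+v/3.3)
    sc=np.array([onz(b,t(*q),.020) for q in((420,80),(479,249),(159,362),(103,189))])
    return sc
E
python3 - <<'E'
from h import *
a=bot.get_image("scene");b=bot.get_image("top")
t=lambda u,v:(160+u/3.3,200+v/3.3); s=lambda u,v:(265+u/4.4,190+v/4.4)
sc=press(a,b);print(sc.round(4))
for (p,q) in (((420,80),(48,292)),((479,249),(177,147)),((159,362),(567,360)),((103,189),(445,541))):
    print("screw tri",np.round(tri(a,s(*q),b,t(*p)),4) if 0 else tri(a,s(*q),b,t(*p)))
c=sc.mean(0);ax=(sc[2]+sc[3]-sc[0]-sc[1])/2;L=np.linalg.norm(ax[:2]);ex=ax[:2]/L;ey=np.array([-ex[1],ex[0]])
print("centre",c,"ex",ex,"L",L,"W",np.linalg.norm(sc[0]-sc[1]),"yaw",np.arctan2(ex[1],ex[0]))
P=lambda x,y,z:np.r_[c[:2]+ex*x/1e3+ey*y/1e3,z/1e3]
for n,q in dict(tab=(95,0,260),tabL=(95,17,260),tabR=(95,-17,260),grip=(50-250*np.cos(.22),0,259.5),gend=(50-305*np.cos(.22),0,205+305*np.sin(.22)),gin=(50-195*np.cos(.22),0,205+195*np.sin(.22)),hinge=(50,0,205),bush=(-40,0,77)).items():
    w=P(*q);print(n,w.round(4),proj(a,w).round(1),proj(b,w).round(1))
print("grip tri centre",tri(a,(257,135),b,(354,229)))
print("end",tri(a,(233.5,117.5),b,(387,217)))
print("tab",tri(a,s(640,75),b,t(46,300)))
E
```

```text
[[ 0.6069  0.0146  0.02  ]
 [ 0.5004 -0.0202  0.02  ]
 [ 0.435   0.1797  0.02  ]
 [ 0.5423  0.2147  0.02  ]]
screw tri (array([0.6069538 , 0.01451271, 0.02065801]), np.float64(0.0002184308784671501))
screw tri (array([ 0.5009571 , -0.02077042,  0.01904709]), np.float64(0.0015307773920685917))
screw tri (array([0.43444884, 0.18040073, 0.02050995]), np.float64(0.001915597850083855))
screw tri (array([0.54244278, 0.21430172, 0.02077026]), np.float64(0.0005585748133543596))
centre [0.52115742 0.09719485 0.02      ] ex [-0.30921525  0.95099208] L 0.21032857982330813 W 0.11201482322629634 yaw 1.8851640580739828
tab [0.4918 0.1875 0.26  ] [407.8 207. ] [177.2 291.1]
tabL [0.4756 0.1823 0.26  ] [412.5 200.3] [180.6 301.8]
tabR [0.5079 0.1928 0.26  ] [403.  213.9] [173.9 280.5]
grip [ 0.5811 -0.0873  0.2595] [255.9 134.1] [354.5 229.4]
gend [ 0.5977 -0.1383  0.2716] [232.6 117.6] [388.6 217.5]
gin [ 0.5645 -0.0362  0.2476] [280.1 151.2] [321.4 240.9]
hinge [0.5057 0.1447 0.205 ] [373.3 217. ] [210.9 279.4]
bush [0.5335 0.0592 0.077 ] [319.6 237.8] [265.4 260.4]
grip tri centre (array([ 0.58093356, -0.0860329 ,  0.25845635]), np.float64(0.002112613387632994))
end (array([ 0.598     , -0.13514802,  0.27387224]), np.float64(0.0008359916581541638))
tab (array([0.49243472, 0.19169403, 0.26409319]), np.float64(0.00019604750744367305))
```

The known geometry reprojects within about 2 px, so I'll use this pose. Next I'll shut the jaws and move to a point above the lever, in front of the tab.

play_rows:
  linear:
    - [0, 0, 50]
    - [25, -40, 90]
    - [60, -90, 110]
    - [95, -145, 110]
    - [130, -200, 110]
    - [165, -255, 110]
    - [200, -310, 110]
    - [240, -365, 110]
    - [275, -420, 110]
    - [309, -470, 110]
  turn: [0, -0.1, -0.2, -0.3, -0.4, -0.5, -0.6, -0.72, -0.84, -0.95]
  jaw: 1
  squeeze: 80

```text
time: 1.55
eef_pos: [0.4944, 0.1638, 0.3603]
eef_rot: [0.588, 0.809, 0.0, 0.0]
force: [0.2, 0.4, -0.4]
width: 0.001
grasp_force: 0.0
```

play_rows:
  linear:
    - [0, 0, 0]
    - [0, 0, -20]
    - [0, 0, -40]
    - [0, 0, -60]
    - [0, 0, -60]
    - [0, 0, -60]
  turn: [0, 0, 0, 0, 0, 0]

```text
time: 2.3
eef_pos: [0.4939, 0.1661, 0.3008]
eef_rot: [0.587, 0.81, 0.001, 0.0]
force: [-0.5, 0.4, 0.8]
width: 0.004
grasp_force: 0.0
```

play_rows:
  linear:
    - [10, -17, 0]
    - [10, -17, 0]
    - [10, -17, -20]
    - [10, -17, -40]
    - [10, -17, -40]
  turn: [0, 0, 0, 0, 0]

```text
time: 2.92
eef_pos: [0.5026, 0.1492, 0.2593]
eef_rot: [0.587, 0.81, -0.001, -0.001]
force: [-0.8, 0.2, 0.6]
width: -0.002
grasp_force: 0.0
```

Run:
```python
from h import *
print(bot.get_obs()["eef_pos"],bot.get_obs()["force"])
a=bot.get_image("scene");b=bot.get_image("top")
A=cv2.resize(a["frame"][120:320,250:450,::-1],(400,400));B=cv2.resize(b["frame"][200:350,140:290,::-1],(400,400))
cv2.imwrite("pics/c2.png",np.hstack([A,B]))
```

```text
[0.50260083 0.14924378 0.25927593] [-0.79683135  0.19753657  0.61027346]
```

View pics/c2.png

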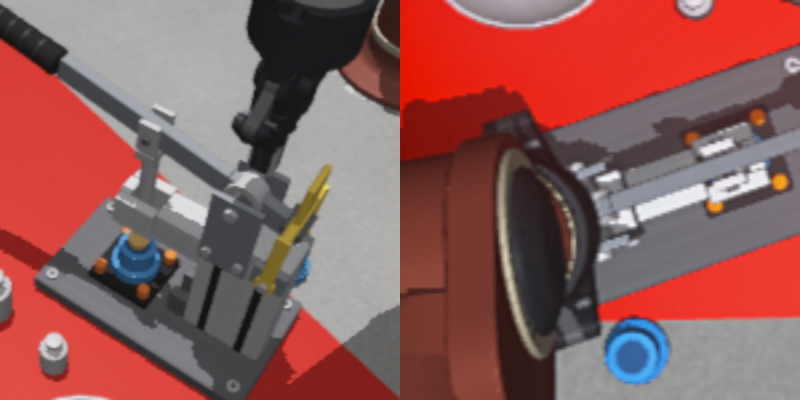

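The fingers stand over the pivot, just in front of the upright tab (at about (320,190) in the left half), with no contact. I'll push towards the press's +x.

play_rows:
  linear:
    - [-3, 10, 0]
    - [-6, 19, 0]
    - [-9, 29, 0]
    - [-12, 38, 0]
    - [-15, 48, 0]
    - [-19, 57, 0]
    - [-22, 67, 0]
    - [-25, 76, 0]
    - [-28, 86, 0]
    - [-31, 95, 0]
  turn: [0, 0, 0, 0, 0, 0, 0, 0, 0, 0]

```text
time: 4.28
eef_pos: [0.4725, 0.2441, 0.26]
eef_rot: [0.587, 0.81, 0.0, -0.0]
force: [-0.0, 0.2, -0.7]
width: 0.002
grasp_force: 0.0
```

play_rows:
  linear:
    - [0, 0, 20]
    - [0, 0, 60]
    - [0, 0, 100]
    - [15, -45, 100]
    - [30, -95, 100]
    - [45, -145, 100]
    - [60, -195, 100]
    - [75, -245, 100]
    - [90, -295, 100]
    - [95, -310, 100]
  turn: [0, 0, 0, 0, 0, 0, 0, 0, 0, 0]
  jaw: -1

```text
time: 5.52
eef_pos: [0.5676, -0.0711, 0.36]
eef_rot: [0.59, 0.808, -0.001, 0.001]
force: [-0.3, 0.2, 0.8]
width: 0.996
grasp_force: 0.0
```

Run:
```python
from h import *
print(bot.get_obs()["eef_pos"],bot.get_obs()["force"])
a=bot.get_image("scene");b=bot.get_image("top")
A=cv2.resize(a["frame"][80:320,210:450,::-1],(400,400));B=cv2.resize(b["frame"][180:350,140:400,::-1],(400,262))
cv2.imwrite("pics/c3.png",np.hstack([A,np.vstack([B,np.zeros((138,400,3),np.uint8)])]))
```

```text
[ 0.56764886 -0.07107915  0.36000955] [-0.32177493  0.20402872  0.82301522]
```

View pics/c3.png

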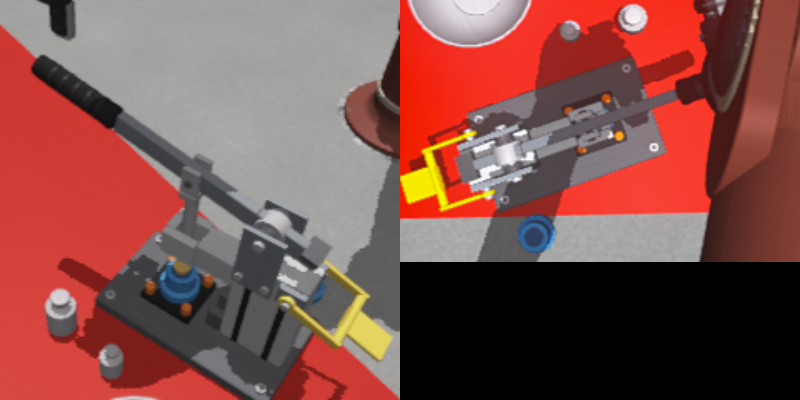

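The catch lies right back: its tab is beyond the press end, about (370,335) in the left half. The lever is still parked. I'll check the tab's angle and lower over the grip.

play_rows:
  linear:
    - [13, -17, 0]
    - [13, -17, 0]
    - [13, -17, -30]
    - [13, -17, -60]
    - [13, -17, -90]
    - [13, -17, -100]
    - [13, -17, -100]
  turn: [0, 0, 0, 0, 0, 0, 0]

```text
time: 6.5
eef_pos: [0.5806, -0.0822, 0.26]
eef_rot: [0.586, 0.81, 0.0, -0.001]
force: [-0.2, 0.3, 0.2]
width: 1.001
grasp_force: 0.0
```

Run:
```python
from h import *
print(bot.get_obs()["eef_pos"],bot.get_obs()["force"])
a=bot.get_image("scene")
c=np.array([.52116,.0972]);ex=np.array([-.3092,.951]);ey=np.array([-ex[1],ex[0]])
for th in(1.7,1.8,1.9):
    for y in(-17,17):
        w=np.r_[c+ex*(95+105*np.sin(th))/1e3+ey*y/1e3,.155+.105*np.cos(th)];print(th,y,proj(a,w).round(1))
hsv=cv2.cvtColor(a["frame"],cv2.COLOR_RGB2HSV);y=cv2.inRange(hsv,(22,120,80),(35,255,255))
k=max(cv2.findContours(y,0,2)[0],key=cv2.contourArea)[:,0];print("max x",k[k[:,0].argmax()],"max y",k[k[:,1].argmax()])
A=cv2.resize(a["frame"][60:260,180:380,::-1],(500,500));cv2.imwrite("pics/c4.png",A)
```

```text
[ 0.58058428 -0.08217685  0.26003107] [-0.16886045  0.28528655  0.20262724]
1.7 -17 [445.2 292.7]
1.7 17 [452.8 277.8]
1.8 -17 [441.9 295.3]
1.8 17 [449.5 280.5]
1.9 -17 [438.1 297.4]
1.9 17 [445.7 282.8]
max x [445 282] max y [437 296]
```

View pics/c4.png

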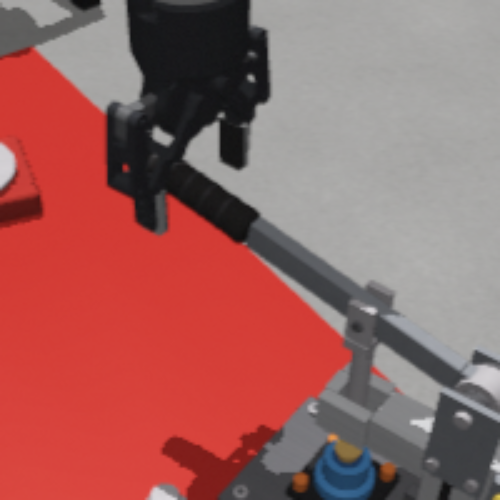

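The catch matches 1.9 rad, and the open fingers straddle the black grip at about (200,190). I'll close on it.

play_rows:
  linear:
    - [0, 0, 0]
    - [0, 0, 0]
    - [0, 0, 0]
    - [0, 0, 0]
    - [0, 0, 0]
    - [0, 0, 0]
  turn: [0, 0, 0, 0, 0, 0]
  jaw: 1
  squeeze: 80

```text
time: 7.3
eef_pos: [0.5802, -0.084, 0.2604]
eef_rot: [0.587, 0.809, -0.0, -0.0]
force: [-3.0, -1.2, 5.1]
width: 0.279
grasp_force: 78.1
```

play_rows:
  linear:
    - [0, -1, -7]
    - [1, -2, -14]
    - [1, -3, -21]
    - [1, -4, -28]
    - [2, -4, -35]
    - [2, -5, -42]
    - [2, -5, -49]
    - [2, -5, -56]
    - [2, -5, -62]
    - [2, -5, -62]
  turn: [0, 0, 0, 0, 0, 0, 0, 0, 0, 0]

```text
time: 8.55
eef_pos: [0.5823, -0.0904, 0.1996]
eef_rot: [0.588, 0.809, -0.0, 0.0]
force: [-4.4, -2.1, 10.9]
width: 0.279
grasp_force: 79.3
```

play_rows:
  linear:
    - [0, 0, -4]
    - [0, 0, -8]
    - [0, 0, -12]
    - [0, 1, -16]
    - [0, 1, -19]
    - [0, 1, -21]
    - [0, 1, -21]
  turn: [0, 0, 0, 0, 0, 0, 0]

```text
time: 9.43
eef_pos: [0.5821, -0.0896, 0.1796]
eef_rot: [0.588, 0.809, -0.0, 0.0]
force: [-7.5, -2.1, 17.7]
width: 0.276
grasp_force: 81.1
```

play_rows:
  linear:
    - [0, 0, -1]
    - [0, 0, -2]
    - [0, 0, -3]
    - [0, 0, -4]
    - [0, 0, -4]
  turn: [0, 0, 0, 0, 0]

```text
time: 10.05
eef_pos: [0.582, -0.0893, 0.1767]
eef_rot: [0.588, 0.809, 0.0, 0.0]
force: [-9.0, -1.1, 23.4]
width: 0.279
grasp_force: 81.8
```

play_rows:
  linear:
    - [0, 0, -1]
    - [0, 0, -2]
    - [0, 0, -3]
    - [0, 0, -3]
  turn: [0, 0, 0, 0]

```text
time: 10.55
eef_pos: [0.582, -0.0892, 0.1756]
eef_rot: [0.588, 0.809, 0.001, 0.0]
force: [-12.4, 1.1, 31.8]
width: 0.278
grasp_force: 82.9
```

Run:
```python
from h import *
o=bot.get_obs();print(o["eef_pos"],o["force"])
a=bot.get_image("scene");b=bot.get_image("top")
# bush flange: colour rows below
A=cv2.resize(a["frame"][150:310,260:460,::-1],(750,600),interpolation=2);cv2.imwrite("pics/c5.png",A)
c=np.array([.52116,.0972]);ex=np.array([-.3092,.951])
w=c-ex*.04
for z in(.064,.067,.074,.077):print(z,((proj(a,np.r_[w,z])-[260,150])*3.75).round())
```

```text
[ 0.58201289 -0.08920418  0.17559461] [-12.37267188   1.05142745  31.79926407]
0.064 [221. 344.]
0.067 [222. 341.]
0.074 [223. 333.]
0.077 [223. 329.]
```

View pics/c5.png

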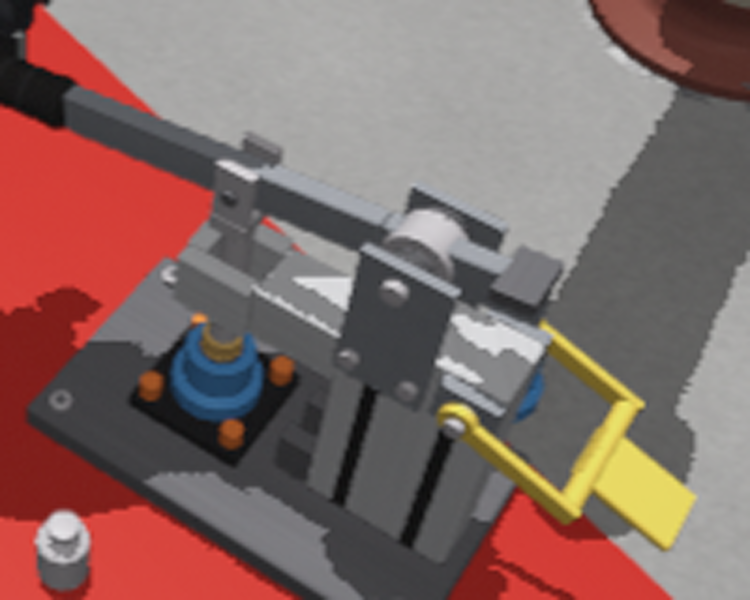

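The flange sits right on the blue housing top at about (222,345), and the catch is still back. I'll check that the lever has gone hard with a slight extra push and hold.

play_rows:
  linear:
    - [0, 0, -1]
    - [0, 0, -1]
    - [0, 0, -1]
    - [0, 0, -1]
  turn: [0, 0, 0, 0]

```text
time: 11.15
eef_pos: [0.5821, -0.0892, 0.1751]
eef_rot: [0.588, 0.809, 0.001, 0.001]
force: [-13.4, 0.8, 33.7]
width: 0.282
grasp_force: 83.4
```

play_rows:
  linear:
    - [0, 0, 0]
    - [0, 0, 0]
    - [0, 0, 0]
    - [0, 0, 0]
    - [0, 0, 0]
    - [0, 0, 0]
    - [0, 0, 0]
    - [0, 0, 0]
  turn: [0, 0, 0, 0, 0, 0, 0, 0]

```text
time: 12.15
eef_pos: [0.582, -0.0892, 0.1751]
eef_rot: [0.588, 0.809, 0.001, 0.0]
force: [-13.6, 1.0, 34.2]
width: 0.275
grasp_force: 83.4
```

Run:
```python
from h import *
a=bot.get_image("scene");f0=cv2.imread("pics/s0.png")[:,:,::-1]
for f in(f0,a["frame"]):
    print(f[232:252,319].tolist())
c=np.array([.52116,.0972]);ex=np.array([-.3092,.951]);w=c-ex*.04
v=-np.array(ray(a,(319,243))[1][:2]);v/=np.linalg.norm(v)
for z in(.064,.066,.071,.074):print(z,proj(a,np.r_[w+v*.0115,z]))
```

```text
[[84, 85, 86], [85, 85, 86], [82, 83, 84], [83, 84, 85], [86, 85, 84], [106, 90, 67], [127, 103, 59], [130, 105, 60], [130, 105, 61], [129, 104, 59], [127, 103, 59], [110, 87, 50], [85, 69, 42], [47, 54, 63], [26, 49, 80], [39, 77, 115], [44, 86, 125], [44, 84, 123], [28, 57, 84], [31, 60, 88]]
[[91, 91, 93], [92, 92, 94], [90, 91, 92], [92, 92, 93], [91, 90, 92], [85, 84, 87], [90, 88, 90], [91, 89, 90], [91, 88, 89], [106, 95, 81], [132, 106, 61], [94, 75, 43], [98, 79, 44], [104, 85, 49], [74, 70, 64], [44, 84, 124], [48, 94, 135], [48, 91, 132], [33, 64, 93], [34, 65, 96]]
0.064 [318.25069779 246.35144023]
0.066 [318.34175166 245.75556342]
0.071 [318.57094784 244.25565272]
0.074 [318.7095468  243.34863034]
```

The flange rim's lower edge has moved to row 246, where the home position predicts 246.4. The lever is hard and holding steady at 34 N, so I'll hand in.

```bash
python3 -c "
from rig import bot
print(bot.finish_job())"
```

```text
the job is handed in; nothing more can be done
None
```

I flipped the catch right back, pressed the bush home by every sign I could measure, and handed the job in at about 12 s with the gripper still holding the lever down at about 34 N; I did not touch the weights, pan or spare housing.

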